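# Hold the flan steamer basket ready above the pot

## Robot

A 6-joint arm with a two-finger parallel gripper is mounted at the origin on the work surface. World frame = base frame: x ahead of the robot, y to its left, z up, the work surface at z = 0. Lengths are in m, angles in degrees, forces in N, time in s.
With the tool pointing down it reaches from about 0.4 to 0.825 m from the base axis. Payload 7 kg.
Tool frame: the origin (TCP) lies midway between the tips of the shut fingers; the grasp point (between the pads) lies 19 mm behind it (r.hold_point_z is the distance from the TCP to the grasp point, in m); x points along the fingers, y is the direction in which the jaws open and shut, and the axes are right-handed (so a half turn about x gives the same grasp; the last joint's range is limited). The gripper opens to 88 mm and grips with 3 to 60 N. Pads are 19 mm wide; open, the fingers measure 130 mm over their backs; the gripper's body (78 mm by 193 mm) begins 47 mm behind the grasp point.
Start: joints at [88.986, 20.546, 0.682, 0, -70.136, -16.507], TCP at [0.203, 0.644, 0.197] pointing down, gripper open.
Joint ranges: [-176.03, 176.03], [-82.01, 121.73], [-58.28, 71.71], [-173.87, 95.51], [-174.79, -0.11], [-173.66, 173.66]. Speed limits (degrees/s): [136.94, 136.94, 172.46, 180, 180, 180].

## Interface

Orientations are given as [roll, pitch, yaw] about the fixed x, y, z axes, in that order (R = Rz(yaw) Ry(pitch) Rx(roll)).
In Python, from plant import r, viewer, order gives the robot as it stands. The module is installed in compiled form; this text tells all that it offers.
- The arm moves only by the shell command python3 -m creep 'ROWS' [FORCE]. ROWS is JSON, a list of rows, each an object of numbers: "ax", "ay", "az": the turn, a rotation vector about the tool's x, y, z in degrees; "tx", "ty", "tz": the shift along the tool's x, y, z in m; "fingers": the finger opening in m, from 0 to 0.0876. A call has 1 to 5 rows; each row is the pose to reach, as a shift and turn from the pose commanded when the call began, along the tool's axes at that moment; what a row does not reach only later rows make up. A row lasts 1/10 s, in which the tool goes at most 50 mm and 8.59 degrees, less where a joint would pass 70% of its speed; a pose out of reach is approached as far as the arm can. A call with a gripper value outside its range is refused whole. The fingers move at their own pace and stop on an object; FORCE is the grip in N (left out, the last holds). Time passes only in rows, so rows that repeat a pose let the fingers close. It gives the time, the measured TCP pose, the force and the opening at its end, in the units of the state.
- r.get_state(): the state, without advancing time (a new reading comes with each control period).
- viewer.capture(name): name is "side" or "top" or "wrist"; returns a dict with "pixels" (420x560x3 uint8, blue, green, red), "depth" (420x560 float32, m along the optical axis (not along the pixel's ray), 0 where there is no reading), "fx", "fy", "cx", "cy" (pixels), "rvec" (rotation vector, rad) and "tvec" (3), from world to camera coordinates, as OpenCV has them; the wrist camera has in their place "T_tool_cam" (4x4, takes a point from camera to tool coordinates, whose origin is the TCP and whose axes are the tool frame's). Camera axes: x right, y down, z forward; pixel columns grow to the right and rows downward; lengths in m; the calibration is good to about 2 mm. A picture is of the moment at which its call begins: read the wrist's pose just before it.
- order.close_job(): hands the job in, once; it reports no verdict.
The state is a dict: "time_s": time; "joints": joint angles; "qd": joint speeds; "joint_torque": joint torques, N m; "tcp_pos": TCP position; "eef_rot": TCP orientation; "contact_force": force on the tool from outside, world axes, zero at the start; "moment": the same for the moment, N m; "gripper_width": finger opening in m.
Only numpy, scipy, OpenCV 4.12 (cv2) and the standard library are available. Lean on these libraries where they do the work, as an engineer would, in place of code of your own. Each camera call takes 0.05 s, during which the arm holds its last target.

## Task

Take the round metal steamer basket by its black handle, with the flan tin standing in it, and carry it level over the blue-edged splash guard to the steel pot on the stove on the other side. Finish while still holding it, still and level, about two centimetres clear above the pot's rim and not touching the pot: centred on the mouth and with its two lugs pointing to the pot's two side handles, so that it could be lowered straight in. Keep the tin in the basket and the gas off, do not knock the guard, and leave the pot and the other kitchen things where they are.

Things in the scene. Friction and masses are not known exactly. Their poses are not given: they have to be found in the camera images.
- basket: Round perforated aluminium steamer basket, loose, 0.35 kg, on the wooden board. Origin: centre of its underside; z up; x along its handle bar and through its two lugs. Radius 66 mm at the bottom, 70 at the rim, 48 mm deep, wall 3, floor 4 mm. Flat lugs at +x and -x reach 93 mm from the axis (16 mm wide, 45 to 48 mm above the underside). A rigid arch in its x-z plane carries the handle bar.
- basket_grip (a point): Middle of the basket's straight black plastic handle bar, 100 mm above the underside, axes as the basket. Bar 76 mm long along x, 14 mm wide in y, 18 mm high (91 to 109 mm above the underside); wires slope from its ends down to the rim at x = +-67 mm. Grasp it here from above, fingers closing along y.
- flan_tin: Round brass-coloured covered tin with a yellow top, 80 mm wide, 34 mm high, about 0.16 kg, standing loose on the basket's floor near its middle. Origin: centre of its underside.
- pot: Open steel pot, loose, about 0.7 kg, standing on the stove's burner grate, 63 mm above the counter. Origin: centre of its underside; z up; 75 mm high, 172 mm wide outside and 166 mm inside at the rim. Two loop handles with red grips at +x and -x reach out to 125 mm from the axis, 60 mm above its underside, lower than the rim.
- pot_rim (a point): Centre of the pot's mouth, level with the rim (138 mm above the counter), same axes as the pot.
- stove: Single-burner table stove, fixed, dark steel, 250 x 250 mm, top 47 mm high, grate top 63 mm above the counter. Origin: centre of its underside. It may stand left or right of the guard.
- gas_knob (a joint): The stove's grey gas knob, on the face that looks to the robot, low down (26 mm above the counter). 0 = off; grows to 1.6 rad = fully on.
- board: Wooden board, fixed, 190 x 190 mm, 18 mm thick, under the basket, on the side of the guard where the stove is not. Origin: centre of its underside.
- guard: Upright splash guard, fixed: a metal panel with blue foot and top edge, between board and stove. Origin: centre of its underside, on the counter. 400 mm long along its x, 130 mm high, panel 3 mm thick, top edge 10 mm and foot 40 mm wide in y.
- crock: Chrome utensil crock with a wooden spoon in it (one piece), 96 mm wide, 125 mm high, spoon to 255 mm. Origin: centre of its underside. Bystander.
- sugar_bowl: White ceramic sugar bowl with its lid on (one piece), 100 mm wide, 140 mm over its ears, 109 mm high. Origin: centre of its underside. Bystander.
- tong: Steel tong lying flat, 245 mm long along its x, 60 mm wide, 16 mm high. Origin: middle of its underside. Bystander.
- scraper: Grey plastic scraper lying flat, 185 mm long along its x, 60 mm wide, 12 mm high. Origin: near the middle of its underside. Bystander.
- oil_bottle: Amber oil bottle with yellow cap, 60 mm wide, 190 mm high. Origin: centre of its underside. Bystander.
There are look-alikes about, which are no part of the job. Leave any orange or purple look-alike of the basket alone.

How it is judged (in metres and radians):
On the way:
1. the basket, with the tin in it, is carried over the guard: its middle within 45 mm of the guard's plane and its underside higher than the guard's top (y of basket in the frame of guard between -0.045 and 0.045 m and height (world z) of basket above 0.131 m and horizontal distance between flan_tin and basket below 0.045 m and z of flan_tin in the frame of basket between -0.01 and 0.015 m), for 0.05 s.
At the end, for the whole second after the job is handed in: Fingers hold the basket still and level (0.12 rad), underside 6-40 mm above the pot rim, axes within 12 mm, lugs within 0.17 rad of the handle axis, touching no pot, stove or guard; pot untouched; tin on the basket floor; gas off (<0.2 rad); pot within 15 mm, bystanders within 30 mm of their starts (z of basket in the frame of pot_rim between 0.006 and 0.04 m and horizontal distance between basket and pot_rim below 0.012 m and angle between the x axis of basket and the x axis of pot, either way round below 0.17 rad and angle between basket's own z axis and vertical below 0.12 rad and contact force between basket and the fingers above 1 N and contact force between each of basket, the arm, the fingers and pot below 0.1 N and contact force between basket and guard below 0.1 N and contact force between basket and stove below 0.1 N and linear speed of basket below 0.03 m/s and angular speed of basket below 0.3 rad/s and distance of pot from where it was at the start of the episode below 0.015 m and angle between pot's own z axis and vertical below 0.1 rad and value of joint gas_knob below 0.2 rad and horizontal distance between flan_tin and basket below 0.045 m and z of flan_tin in the frame of basket between -0.01 and 0.015 m and distance of each of crock, sugar_bowl, tong, scraper, oil_bottle from where it was at the start of the episode below 0.03 m); the arm keeps its last pose, push and grip.
It fails at once if the basket is tipped by more than 0.35 rad (angle between basket's own z axis and vertical above 0.35 rad).
It fails at once if the tin leaves the basket (horizontal distance between flan_tin and basket above 0.06 m or z of flan_tin in the frame of basket above 0.05 m).
It fails at once if the guard is knocked (over 3 N) (contact force between guard and anything else above 3 N).
It fails at once if the gas knob is turned on by more than 0.3 rad (value of joint gas_knob above 0.3 rad).
It fails at once if the pot is moved by more than 20 mm or another thing by more than 40 mm (distance of pot from where it was at the start of the episode above 0.02 m or distance of any of crock, sugar_bowl, tong, scraper, oil_bottle from where it was at the start of the episode above 0.04 m).
It also fails if it takes over 45 s, if anything falls off the work surface, if the arm or the gripper's body presses on something with over 40 N, if the wrist force passes 120 N, or if a joint passes its speed limit or range.

## Working session

There is one attempt and no reset: what is moved stays moved. The work goes in short steps, Python scripts to look and compute and a shell command to move; the robot and the scene stay as the last step left them, time stands still between calls to the robot, and variables do not carry over. Pictures are saved under pics/ and viewed, and the job is handed in when it is done.

```bash
mkdir -p pics
cat > h.py <<'E'
import numpy as np,cv2
from plant import r,viewer,order
from scipy.spatial.transform import Rotation as Ro
def cam(n):
    s=r.get_state(); c=viewer.capture(n)
    if 'rvec' in c:
        R=cv2.Rodrigues(np.array(c['rvec'],float))[0]; t=np.array(c['tvec'],float).ravel()
        c['R']=R.T; c['o']=-R.T@t
    else:
        T=np.array(c['T_tool_cam']); Rt=Ro.from_euler('xyz',s['eef_rot'],degrees=True).as_matrix()
        c['R']=Rt@T[:3,:3]; c['o']=Rt@T[:3,3]+np.array(s['tcp_pos'])
    return c
def world(c):
    v,u=np.mgrid[0:420,0:560]; d=c['depth']
    p=np.stack([(u-c['cx'])/c['fx']*d,(v-c['cy'])/c['fy']*d,d],-1)
    return p@c['R'].T+c['o']
def plane(c,u,v,z):
    ray=c['R']@np.array([(u-c['cx'])/c['fx'],(v-c['cy'])/c['fy'],1.]); return c['o']+ray*(z-c['o'][2])/ray[2]
E
python3 - <<'E'
from h import *
s=r.get_state();print(s,r.hold_point_z)
for n in['side','top','wrist']:
    c=cam(n);cv2.imwrite(f'pics/{n}0.png',c['pixels']);print(n,c['o'],c['R'][:,2],c['fx'],(c['depth']>0).mean())
    np.savez(f'{n}0.npz',**c)
E
```

```text
{'time_s': 0.0, 'joints': array([ 8.89849426e+01,  2.05922727e+01,  6.34773065e-01, -2.12850183e-02,
       -7.01365036e+01, -1.65051164e+01]), 'qd': array([ 0.04220402, -0.01071054, -0.02410376,  0.02897618, -0.01806488,
        0.11075964]), 'joint_torque': array([ 3.26777138e-05, -5.82707405e+01,  2.93048108e+01,  6.99691325e+00,
        6.94245362e-03, -1.66459645e-04]), 'tcp_pos': array([0.20308302, 0.64316065, 0.19571721]), 'eef_rot': array([  94.49024427,   89.90389008, -103.03717809]), 'contact_force': array([-0.00407468, -0.37983425, -1.04524834]), 'moment': array([-0.02287893,  0.03866576,  0.02046854]), 'gripper_width': 0.08793068449465284} 0.0188
side [-0.07827078 -1.06457085  0.84155397] [ 0.42021619  0.74770342 -0.51415751] 419.9198090093852 0.9960246598639456
top [ 0.27348473 -0.014571    1.23740168] [ 0.19614745  0.00123363 -0.98057364] 388.6424108290213 0.9958163265306123
wrist [0.27527297 0.6203198  0.38386051] [-0.26871188  0.08216536 -0.95970974] 375.31269815060466 0.9957610544217687
```

View pics/top0.png

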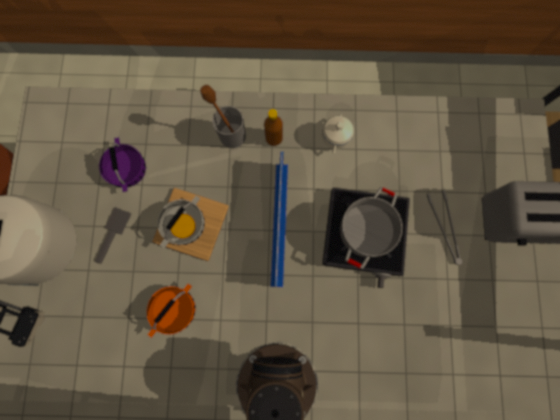

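View pics/side0.png

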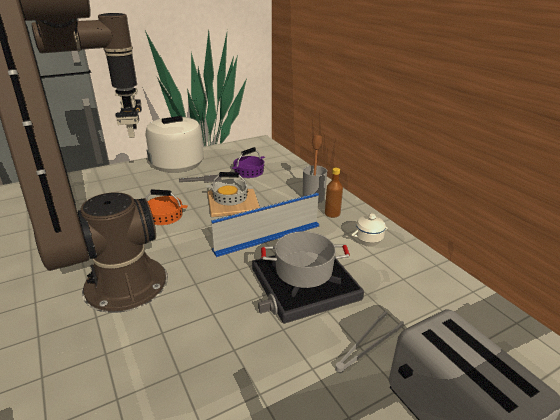

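View pics/wrist0.png

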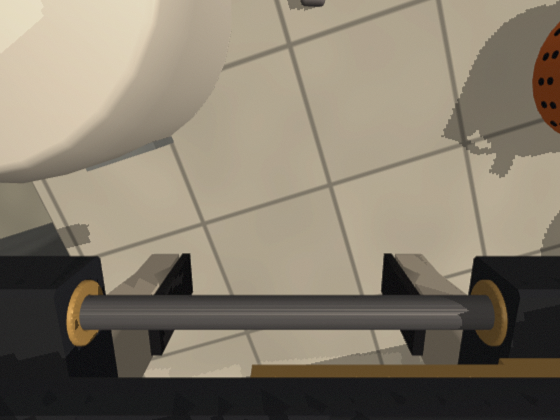

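Top view: there are three baskets. Purple is at (123,165), orange at (170,310), and a bare-metal one with a yellow tin on the wooden board at (183,222). The metal one on the board fits the description; the other two are the look-alikes. The guard runs along u≈280, and the pot on the stove is at (372,228) with red grips at (388,193) and (357,263). An enlarged crop will confirm this, and I'll measure from it.

Run:
```python
from h import *
c=dict(np.load('top0.npz'));im=c['pixels']
a=cv2.resize(im[175:270,140:240],(400,380),interpolation=cv2.INTER_CUBIC)
b=cv2.resize(im[175:290,315:420],(400,380),interpolation=cv2.INTER_CUBIC)
cv2.imwrite('pics/crop1.png',np.hstack([a,b]))
for n in['top','side']:
    c=dict(np.load(n+'0.npz'));P=world(c);im=c['pixels'];hsv=cv2.cvtColor(im,cv2.COLOR_BGR2HSV)
    H,S,V=[hsv[...,i].astype(int) for i in range(3)];Z=P[...,2]
    inb=(P[...,0]>0.1)&(P[...,0]<0.9)
    m=((H<6)|(H>174))&(S>180)&(V>70)&inb&(Z>0.08)&(Z<.18)
    k,l,st,ce=cv2.connectedComponentsWithStats(m.astype(np.uint8))
    for i in range(1,k):
        if st[i,4]>8: print(n,'red',ce[i],st[i,4],np.median(P[l==i],0))
    m=(H>95)&(H<125)&(S>150)&(V>60)&inb&(Z>0.1)&(Z<.16)
    q=P[m];print(n,'guard top',len(q),q.min(0),q.max(0),q.mean(0)); rc=cv2.fitLine(q[:,:2].astype(np.float32),cv2.DIST_L2,0,.01,.01).ravel();print(rc)
    m=(V<70)&(Z>.09)&(Z<.16)&(P[...,1]>0.1)&(P[...,1]<.5)&inb
    k,l,st,ce=cv2.connectedComponentsWithStats(m.astype(np.uint8))
    for i in range(1,k):
        if st[i,4]>8:
            q=P[l==i];ln=cv2.fitLine(q[:,:2].astype(np.float32),cv2.DIST_L2,0,.01,.01).ravel();print(n,'bar',ce[i],st[i,4],np.median(q,0),np.degrees(np.arctan2(ln[1],ln[0])),ln[2:],np.ptp((q[:,:2]-ln[2:])@ln[:2]))
    m=(H>18)&(H<32)&(S>140)&(V>120)&(Z>.03)&(Z<.1)&inb&(P[...,1]>0.1)
    q=P[m];print(n,'tin',len(q),np.median(q,0))
    m=(abs(Z-.138)<.006)&(P[...,1]<-.05)&(P[...,1]>-.45)&(P[...,0]>.2)&(P[...,0]<.65)
    q=P[m];
    A=np.c_[2*q[:,:2],np.ones(len(q))];s=np.linalg.lstsq(A,(q[:,:2]**2).sum(1),rcond=None)[0]
    print(n,'rim',len(q),s[:2],np.sqrt(s[2]+s[:2]@s[:2]),np.median(q[:,2]))
    print('counter z',np.median(Z[(abs(Z)<.02)]))
```

```text
top red [388.30555556 191.88888889] 36 [ 0.56541055 -0.31694725  0.13002696]
top red [354.10526316 262.8245614 ] 57 [ 0.35515798 -0.21329444  0.13026489]
top guard top 39 [ 0.29112871 -0.00229623  0.12106524] [0.63715372 0.01232543 0.13486665] [0.44704579 0.00381063 0.12810636]
[ 0.99985063 -0.01728418  0.44704577  0.00381063]
top bar [231.75       110.33928571] 56 [0.82684552 0.1615427  0.10266803] 73.36989 [0.8247603  0.16112559] 0.05256543688905799
top bar [226.10606061 135.01515152] 66 [0.73932895 0.17358617 0.10589771] 85.37986 [0.74062186 0.17381585] 0.06277275910238955
top bar [174.56028369 217.9858156 ] 141 [0.47245065 0.30702675 0.12614736] -32.81402 [0.47275916 0.30646682] 0.07731536302307973
top bar [163.97247706 310.9266055 ] 109 [0.2090475  0.32055108 0.10848782] -36.025288 [0.20917429 0.32002574] 0.07652336288132888
top tin 390 [0.45791795 0.2959826  0.05719509]
top rim 278 [ 0.4624114  -0.26282548] 0.08740462621873274 0.1365337529976689
counter z 4.6764846239999436e-05
side red [345.1875  249.15625] 32 [ 0.56642856 -0.31428631  0.13057847]
side red [263.02857143 251.48571429] 35 [ 0.35481424 -0.21251943  0.13037907]
side guard top 170 [ 0.2866347  -0.00563082  0.12307985] [0.68256333 0.01246502 0.13345677] [0.47125424 0.0018045  0.12826331]
[ 0.9998878  -0.01497979  0.47125423  0.0018045 ]
side bar [228.40206186 174.03092784] 97 [0.47365609 0.30571869 0.1215317 ] -32.11812 [0.47255078 0.30520257] 0.07648540721055822
side bar [303.33333333 175.25      ] 12 [0.73765327 0.18300418 0.10917463] 68.882164 [0.738112   0.18215342] 0.020489771312656217
side bar [160.54368932 192.25242718] 103 [0.20946387 0.31727979 0.1032814 ] -35.885334 [0.20849954 0.31798127] 0.07322005894397884
side tin 117 [0.46275629 0.30435439 0.0567092 ]
side rim 304 [ 0.46193033 -0.26430921] 0.08528224415931336 0.13611537260674428
counter z 2.1167286719747658e-05
```

View pics/crop1.png

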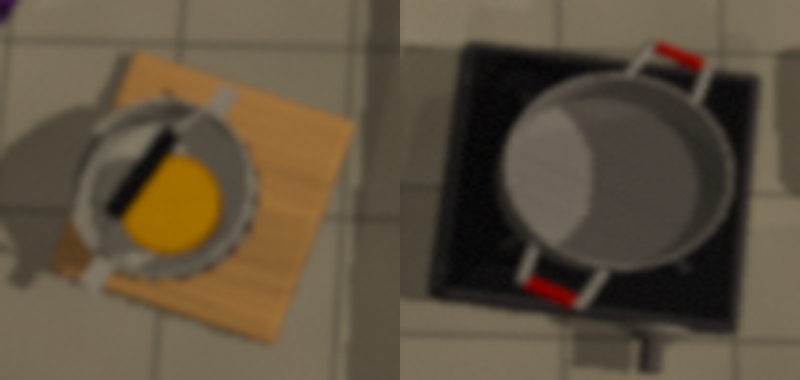

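The crop confirms it: a bare aluminium basket with the tin, on the board (bar ≈(175,218)). The pot is empty with two red grips. Measurements from the two views agree:

| Item | Position (x, y) | Angle | Height |
|---|---|---|---|
| Bar | (0.472, 0.306) | -32.5° | top ≈0.127 (expected 0.127) |
| Pot mouth | (0.462, -0.264) | handle axis ≈-26° | rim 0.137 (expected 0.138) |

Next I'll work out the approach.

```bash
cat >> h.py <<'E'
def go(target,ang=None,verbose=True):
    """shift in tool axes from measured pose to hold-point/TCP target; ang: wanted world angle of tool y mod 180"""
    s=r.get_state();Rt=Ro.from_euler('xyz',s['eef_rot'],degrees=True).as_matrix()
    p=np.array(s['tcp_pos']);d=Rt.T@(np.array(target)-p)
    ya=np.degrees(np.arctan2(Rt[1,1],Rt[0,1]))
    print('t',round(s['time_s'],2),'tcp',p.round(4),'tool x',Rt[:,0].round(3),'y ang',ya.round(2),'shift tool',d.round(4))
    if ang is not None:
        e=(ang-ya+90)%180-90; print('need ax',-e,'(world yaw',e,')')
    # levelling
    e=np.cross(Rt[:,0],[0,0,-1]); print('tilt fix tool deg',np.degrees(Rt.T@e).round(2),'J',np.array(s['joints']).round(1),'F',np.array(s['contact_force']).round(2),'w',round(s['gripper_width'],4))
E
python3 - <<'E'
from h import *
c=dict(np.load('top0.npz'));P=world(c)
m=(P[...,1]>.45)&(P[...,2]>.05)&(P[...,0]>.3);q=P[m];print(q.min(0),q.max(0))
go([.28,.36,.20],57.5);go([.472,.306,.20],57.5)
E
```

```text
[0.3001694  0.45001582 0.05004432] [0.74761512 0.77569512 0.21495693]
t 0.15 tcp [0.2031 0.6433 0.1959] tool x [-0.    -0.001 -1.   ] y ang -107.52 shift tool [-0.0037  0.247  -0.1586]
need ax 14.975329246855438 (world yaw -14.975329246855438 )
tilt fix tool deg [ 0.   -0.01 -0.07] J [ 89.   20.6   0.6  -0.  -70.1 -16.5] F [-0.27 -0.29 -0.17] w 0.0876
t 0.15 tcp [0.2031 0.6433 0.1959] tool x [-0.    -0.001 -1.   ] y ang -107.52 shift tool [-0.0037  0.2407 -0.358 ]
need ax 14.975329246855438 (world yaw -14.975329246855438 )
tilt fix tool deg [ 0.   -0.01 -0.07] J [ 89.   20.6   0.6  -0.  -70.1 -16.5] F [-0.27 -0.29 -0.17] w 0.0876
```

```bash
python3 -m creep '[{"tx":-0.01,"ty":0.03,"tz":-0.01,"ax":3},{"tx":-0.02,"ty":0.07,"tz":-0.03,"ax":6},{"tx":-0.03,"ty":0.11,"tz":-0.05,"ax":9},{"tx":-0.03,"ty":0.15,"tz":-0.08,"ax":12},{"tx":-0.03,"ty":0.19,"tz":-0.11,"ax":15}]'
python3 - <<'E'
from h import *
go([.30,.33,.20],57.5);go([.472,.306,.20],57.5)
E
```

```text
t 0.15 tcp [0.2031 0.6433 0.1959] tool x [-0.    -0.001 -1.   ] y ang -107.52 shift tool [-0.0037  0.2696 -0.1867]
need ax 14.975329246855438 (world yaw -14.975329246855438 )
tilt fix tool deg [ 0.   -0.01 -0.07] J [ 89.   20.6   0.6  -0.  -70.1 -16.5] F [-0.27 -0.29 -0.17] w 0.0876
t 0.15 tcp [0.2031 0.6433 0.1959] tool x [-0.    -0.001 -1.   ] y ang -107.52 shift tool [-0.0037  0.2407 -0.358 ]
need ax 14.975329246855438 (world yaw -14.975329246855438 )
tilt fix tool deg [ 0.   -0.01 -0.07] J [ 89.   20.6   0.6  -0.  -70.1 -16.5] F [-0.27 -0.29 -0.17] w 0.0876invalid input
```

```bash
python3 -m creep '[{"ax":3,"ay":0,"az":0,"tx":-0.01,"ty":0.03,"tz":-0.01,"fingers":0.0876},{"ax":6,"ay":0,"az":0,"tx":-0.02,"ty":0.07,"tz":-0.03,"fingers":0.0876},{"ax":9,"ay":0,"az":0,"tx":-0.03,"ty":0.11,"tz":-0.05,"fingers":0.0876},{"ax":12,"ay":0,"az":0,"tx":-0.03,"ty":0.15,"tz":-0.08,"fingers":0.0876},{"ax":15,"ay":0,"az":0,"tx":-0.03,"ty":0.19,"tz":-0.11,"fingers":0.0876}]'
python3 - <<'E'
from h import *
go([.30,.33,.20],57.5);go([.472,.306,.20],57.5)
E
```

```text
time_s: 0.65
tcp_pos: [0.251, 0.4276, 0.2267]
eef_rot: [-58.2, 90.0, 89.2]
contact_force: [0.5, -0.1, 0.3]
gripper_width: 0.0875
t 0.65 tcp [0.251  0.4276 0.2267] tool x [ 0.  0. -1.] y ang -122.6 shift tool [ 0.0267  0.0558 -0.0939]
need ax -0.0961935538173293 (world yaw 0.0961935538173293 )
tilt fix tool deg [-0.    0.01  0.02] J [ 82.3   2.3 -18.6  -0.  -69.1 -24.9] F [ 0.51 -0.08  0.34] w 0.0875
t 0.65 tcp [0.251  0.4276 0.2267] tool x [ 0.  0. -1.] y ang -122.6 shift tool [ 0.0267 -0.0166 -0.2517]
need ax -0.0961935538173293 (world yaw 0.0961935538173293 )
tilt fix tool deg [-0.    0.01  0.02] J [ 82.3   2.3 -18.6  -0.  -69.1 -24.9] F [ 0.51 -0.08  0.34] w 0.0875
```

```bash
python3 -m creep '[{"ax":0,"ay":0,"az":0,"tx":0,"ty":0.005,"tz":-0.04,"fingers":0.0876},{"ax":0,"ay":0,"az":0,"tx":0.0,"ty":0.0,"tz":-0.09,"fingers":0.0876},{"ax":0,"ay":0,"az":0,"tx":0.01,"ty":-0.005,"tz":-0.14,"fingers":0.0876},{"ax":0,"ay":0,"az":0,"tx":0.02,"ty":-0.01,"tz":-0.19,"fingers":0.0876},{"ax":0,"ay":0,"az":0,"tx":0.027,"ty":-0.015,"tz":-0.23,"fingers":0.0876}]'; python3 -m creep '[{"ax":0,"ay":0,"az":0,"tx":0,"ty":0,"tz":-0.022,"fingers":0.0876},{"ax":0,"ay":0,"az":0,"tx":0,"ty":0,"tz":-0.022,"fingers":0.0876},{"ax":0,"ay":0,"az":0,"tx":0,"ty":0,"tz":-0.022,"fingers":0.0876}]';python3 - <<'E'
from h import *
go([.472,.306,.099],57.5)
c=cam('wrist');cv2.imwrite('pics/wrist1.png',c['pixels']);P=world(c);V=c['pixels'].max(2);Z=P[...,2]
m=(V<70)&(Z>.1)&(Z<.14);k,l,st,ce=cv2.connectedComponentsWithStats(m.astype(np.uint8))
for i in range(1,k):
    if st[i,4]>200:
        q=P[l==i];ln=cv2.fitLine(q[:,:2].astype(np.float32),cv2.DIST_L2,0,.01,.01).ravel();t=(q[:,:2]-ln[2:])@ln[:2];print(ce[i],st[i,4],np.median(q,0),np.degrees(np.arctan2(ln[1],ln[0])),ln[2:]+ln[:2]*(t.min()+t.max())/2,np.ptp(t))
E
```

```text
time_s: 1.15
tcp_pos: [0.4545, 0.3168, 0.1992]
eef_rot: [9.6, 90.0, 157.0]
contact_force: [0.4, 1.0, 0.4]
gripper_width: 0.0877
time_s: 1.45
tcp_pos: [0.4716, 0.306, 0.1992]
eef_rot: [73.2, 89.9, -139.4]
contact_force: [-0.7, -0.6, -0.1]
gripper_width: 0.0874
t 1.45 tcp [0.4716 0.306  0.1992] tool x [-0.001 -0.001 -1.   ] y ang -122.61 shift tool [ 0.1002 -0.0003 -0.0003]
need ax -0.11448849956320828 (world yaw 0.11448849956320828 )
tilt fix tool deg [ 0.    0.02 -0.05] J [ 52.9   9.9 -13.5  -0.  -66.6   4.5] F [-0.68 -0.62 -0.13] w 0.0874
[280.51880531 203.74004425] 1808 [0.47762622 0.30631853 0.12676738] -31.972486 [0.473989   0.30862169] 0.07940438002326326
```

View pics/wrist1.png

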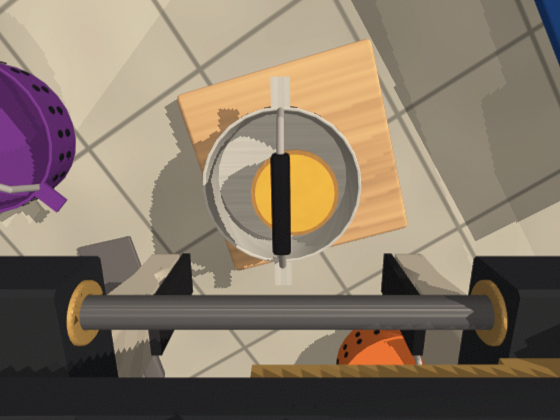

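The wrist view shows the bar at (281,204), between the fingers and lined up with them. The tin is at (294,192). All three views agree to about 2 mm, so I'll descend and grip.

```bash
python3 -m creep '[{"ax":0,"ay":0,"az":0,"tx":0.025,"ty":-0.001,"tz":-0.001,"fingers":0.0876},{"ax":0,"ay":0,"az":0,"tx":0.055,"ty":-0.001,"tz":-0.001,"fingers":0.0876},{"ax":0,"ay":0,"az":0,"tx":0.08,"ty":-0.001,"tz":-0.001,"fingers":0.0876},{"ax":0,"ay":0,"az":0,"tx":0.095,"ty":-0.001,"tz":-0.001,"fingers":0.0876},{"ax":0,"ay":0,"az":0,"tx":0.1,"ty":-0.001,"tz":-0.001,"fingers":0.06}]' 30; python3 -m creep '[{"ax":0,"ay":0,"az":0,"tx":0,"ty":0,"tz":0,"fingers":0.04},{"ax":0,"ay":0,"az":0,"tx":0,"ty":0,"tz":0,"fingers":0.02},{"ax":0,"ay":0,"az":0,"tx":0,"ty":0,"tz":0,"fingers":0.005},{"ax":0,"ay":0,"az":0,"tx":0,"ty":0,"tz":0,"fingers":0},{"ax":0,"ay":0,"az":0,"tx":0,"ty":0,"tz":0,"fingers":0}]' 30;python3 - <<'E'
from h import *
go([.473,.307,.099],57.5)
E
```

```text
time_s: 2.0
tcp_pos: [0.4712, 0.3069, 0.0982]
eef_rot: [76.2, 89.9, -136.2]
contact_force: [-0.5, 0.1, 1.1]
gripper_width: 0.0834
time_s: 2.5
tcp_pos: [0.4731, 0.3071, 0.1002]
eef_rot: [-95.8, 89.9, 51.7]
contact_force: [-0.3, -0.2, 0.4]
gripper_width: 0.0456
t 2.5 tcp [0.4731 0.3071 0.1002] tool x [ 0.001  0.001 -1.   ] y ang -122.53 shift tool [0.0012 0.0001 0.    ]
need ax -0.026930584836634353 (world yaw 0.026930584836634353 )
tilt fix tool deg [ 0.   -0.01  0.06] J [ 52.9  14.9 -21.    0.  -54.    4.6] F [-0.31 -0.2   0.36] w 0.0456
```

```bash
for i in 1; do python3 -m creep '[{"ax":0,"ay":0,"az":0,"tx":0,"ty":0,"tz":0,"fingers":0},{"ax":0,"ay":0,"az":0,"tx":0,"ty":0,"tz":0,"fingers":0},{"ax":0,"ay":0,"az":0,"tx":0,"ty":0,"tz":0,"fingers":0},{"ax":0,"ay":0,"az":0,"tx":0,"ty":0,"tz":0,"fingers":0},{"ax":0,"ay":0,"az":0,"tx":0,"ty":0,"tz":0,"fingers":0}]' 40; done
```

```text
time_s: 3.0
tcp_pos: [0.4729, 0.3068, 0.0996]
eef_rot: [94.7, 90.0, -117.9]
contact_force: [0.8, 0.1, 0.5]
gripper_width: 0.0054
```

```bash
for i in 1; do python3 -m creep '[{"ax":0,"ay":0,"az":0,"tx":0,"ty":0,"tz":0,"fingers":0},{"ax":0,"ay":0,"az":0,"tx":0,"ty":0,"tz":0,"fingers":0},{"ax":0,"ay":0,"az":0,"tx":0,"ty":0,"tz":0,"fingers":0}]' 40; done
```

```text
time_s: 3.3
tcp_pos: [0.4728, 0.3068, 0.0996]
eef_rot: [93.0, 90.0, -119.6]
contact_force: [-0.3, 0.4, -0.2]
gripper_width: -0.0001
```

The fingers closed to 0, so they are not holding the 14 mm bar. I'll look before moving anything.

Run:
```python
from h import *
go([.473,.307,.099],57.5)
for n in['wrist','side','top']:
    c=cam(n);np.savez(n+'2.npz',**c);cv2.imwrite(f'pics/{n}2.png',c['pixels'])
    if n=='side':cv2.imwrite('pics/side2c.png',cv2.resize(c['pixels'][100:240,150:300],None,fx=4,fy=4,interpolation=cv2.INTER_CUBIC))
```

```text
t 3.3 tcp [0.4728 0.3068 0.0996] tool x [-0. -0. -1.] y ang -122.52 shift tool [ 0.0006 -0.0002 -0.    ]
need ax -0.021991608338964852 (world yaw 0.021991608338964852 )
tilt fix tool deg [-0. -0. -0.] J [ 52.9  14.9 -21.1   0.  -54.    4.6] F [-0.29  0.43 -0.17] w -0.0001
```

View pics/wrist2.png

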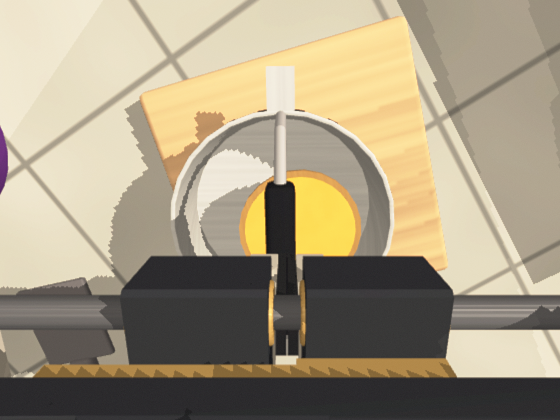

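View pics/side2c.png

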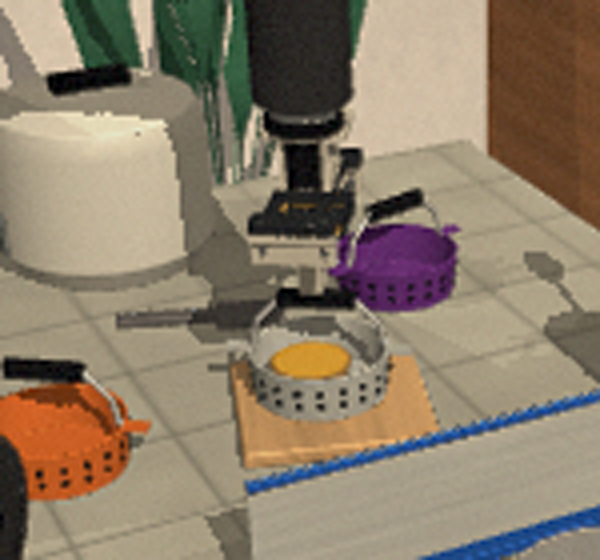

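Run:
```python
from h import *
c=dict(np.load('wrist2.npz'));cv2.imwrite('pics/w2c.png',cv2.resize(c['pixels'][230:380,220:350],None,fx=4,fy=4,interpolation=cv2.INTER_CUBIC))
P=world(c)
for u,v in[(283,200),(283,230),(283,245),(283,252),(286,262),(287,310),(286,340),(287,350),(277,262),(310,262),(272,258)]:print(u,v,P[v,u].round(3))
c=dict(np.load('side2.npz'));P=world(c)
print('side column')
for v in range(150,182,2):print(v,[ (tuple(P[v,u].round(3)),c['pixels'][v,u].tolist()) for u in(226,229,232)])
cv2.imwrite('pics/s2c.png',cv2.resize(c['pixels'][140:185,205:250],None,fx=12,fy=12,interpolation=cv2.INTER_NEAREST))
```

```text
283 200 [0.502 0.289 0.127]
283 230 [0.49  0.297 0.126]
283 245 [0.484 0.301 0.127]
283 252 [0.481 0.303 0.126]
286 262 [0.476 0.304 0.127]
287 310 [0.498 0.29  0.212]
286 340 [0.405 0.35  0.067]
287 350 [0.398 0.353 0.067]
277 262 [0.484 0.304 0.143]
310 262 [0.502 0.281 0.204]
272 258 [0.485 0.306 0.139]
side column
150 [((np.float64(0.461), np.float64(0.288), np.float64(0.23)), [27, 33, 39]), ((np.float64(0.469), np.float64(0.278), np.float64(0.232)), [32, 34, 35]), ((np.float64(0.475), np.float64(0.262), np.float64(0.237)), [28, 31, 28])]
152 [((np.float64(0.461), np.float64(0.289), np.float64(0.222)), [44, 56, 66]), ((np.float64(0.456), np.float64(0.246), np.float64(0.239)), [37, 38, 39]), ((np.float64(0.476), np.float64(0.267), np.float64(0.227)), [31, 45, 53])]
154 [((np.float64(0.44), np.float64(0.237), np.float64(0.238)), [32, 33, 35]), ((np.float64(0.449), np.float64(0.23), np.float64(0.239)), [39, 42, 40]), ((np.float64(0.46), np.float64(0.228), np.float64(0.237)), [34, 37, 34])]
156 [((np.float64(0.431), np.float64(0.216), np.float64(0.24)), [42, 42, 45]), ((np.float64(0.
[... 2238 characters left out ...]

176 [((np.float64(0.463), np.float64(0.308), np.float64(0.114)), [25, 32, 31]), ((np.float64(0.474), np.float64(0.303), np.float64(0.114)), [27, 28, 33]), ((np.float64(0.482), np.float64(0.294), np.float64(0.116)), [25, 25, 26])]
178 [((np.float64(0.543), np.float64(0.511), np.float64(-0.004)), [128, 155, 167]), ((np.float64(0.553), np.float64(0.501), np.float64(-0.001)), [121, 145, 151]), ((np.float64(0.564), np.float64(0.493), np.float64(-0.0)), [121, 146, 156])]
180 [((np.float64(0.488), np.float64(0.374), np.float64(0.061)), [76, 88, 94]), ((np.float64(0.499), np.float64(0.368), np.float64(0.061)), [76, 89, 94]), ((np.float64(0.514), np.float64(0.372), np.float64(0.055)), [73, 85, 92])]
```

View pics/s2c.png

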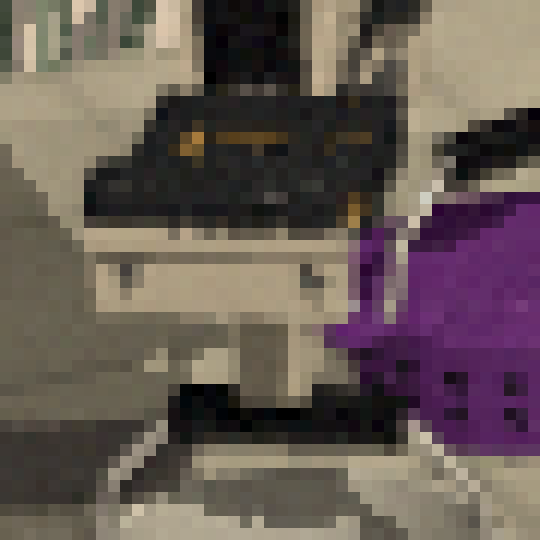

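View pics/w2c.png

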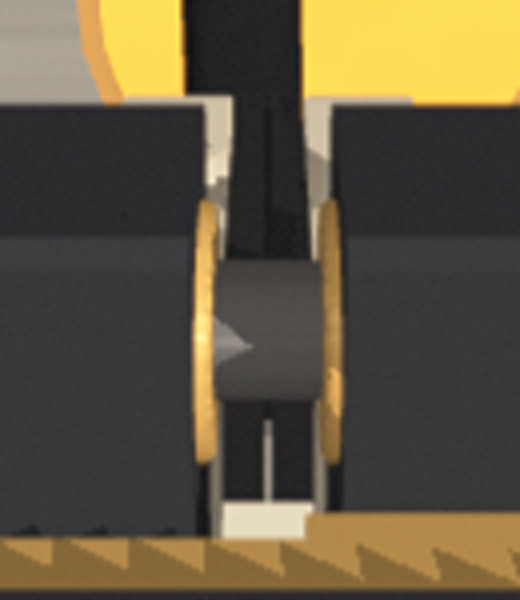

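Run:
```python
from h import *
s=r.get_state()
for f,t in(('wrist0.npz',None),('wrist2.npz',None)):
    c=dict(np.load(f));T=c['T_tool_cam'];d=c['depth']
    v,u=np.mgrid[0:420,0:560]
    p=np.stack([(u-c['cx'])/c['fx']*d,(v-c['cy'])/c['fy']*d,d],-1)@T[:3,:3].T+T[:3,3]
    m=(abs(p[...,1])<.07)&(abs(p[...,2])<.03)&(p[...,0]<.02)&(p[...,0]>-.2)
    q=p[m];print(f,'max tool x of finger things',np.percentile(q[:,0],[50,90,99,100]).round(4))
    lst=[(130,340),(160,270),(180,270),(180,330),(160,350),(395,270),(420,350),(110,360),(300,310)] if '0' in f else [(277,262),(302,262),(278,275),(286,262),(284,345),(278,350),(292,350),(287,310)]
    for a,b in lst:print(a,b,p[b,a].round(3),c['pixels'][b,a])
c=dict(np.load('side2.npz'));R=c['R'].T
def proj(X):
    x=R@(np.array(X)-c['o']);return (x[:2]/x[2]*c['fx']+[c['cx'],c['cy']]).round(1)
t=np.array([.4728,.3068,.0996])
for dz in(0,.019,.028,.04,.066,.095,.12):print(dz,proj(t+[0,0,dz]))
```

```text
wrist0.npz max tool x of finger things [-0.1227 -0.0754 -0.0367 -0.0291]
130 340 [-0.089 -0.047 -0.006] [68 79 86]
160 270 [-0.051 -0.05  -0.011] [ 89 104 113]
180 270 [-0.047 -0.043 -0.009] [ 6  6 10]
180 330 [ 0.196 -0.124  0.183] [134 156 166]
160 350 [-0.076 -0.044  0.008] [22 24 25]
395 270 [-0.049  0.045 -0.01 ] [23 24 24]
420 350 [-0.075  0.047  0.008] [24 23 25]
110 360 [-0.102 -0.047 -0.009] [19 12 15]
300 310 [-0.113  0.004 -0.03 ] [87 93 97]
wrist2.npz max tool x of finger things [-0.1283 -0.1128 -0.0268 -0.0226]
277 262 [-0.043 -0.003 -0.011] [168 195 212]
302 262 [-0.044  0.007 -0.011] [109 124 134]
278 275 [-0.052 -0.003 -0.009] [37 38 40]
286 262 [-0.027  0.    -0.004] [31 29 30]
284 345 [-0.076 -0.     0.005] [34 33 35]
278 350 [-0.076 -0.002  0.008] [35 35 36]
292 350 [-0.077  0.002  0.007] [38 38 39]
287 310 [-0.113  0.001 -0.03 ] [76 78 81]
0 [228.6 178.9]
0.019 [228.3 174.5]
0.028 [228.2 172.4]
0.04 [228.  169.6]
0.066 [227.7 163.4]
0.095 [227.3 156.4]
0.12 [226.9 150.3]
```

The side and wrist depth both show the finger tips about 30 mm short of the reported TCP: tips at z≈0.13, with nothing visible below the bar. So the jaws shut just above the bar. The basket hasn't moved and the force is about 0. I'll rise, open, and measure where the tips really are before going down again.

```bash
python3 -m creep '[{"ax":0,"ay":0,"az":0,"tx":-0.02,"ty":0,"tz":0,"fingers":0},{"ax":0,"ay":0,"az":0,"tx":-0.05,"ty":0,"tz":0,"fingers":0},{"ax":0,"ay":0,"az":0,"tx":-0.08,"ty":0,"tz":0,"fingers":0},{"ax":0,"ay":0,"az":0,"tx":-0.08,"ty":0,"tz":0,"fingers":0},{"ax":0,"ay":0,"az":0,"tx":-0.08,"ty":0,"tz":0,"fingers":0}]' 40
python3 - <<'E'
from h import *
go([.473,.307,.069],57.5)
for n in['wrist','side','top']:
    c=cam(n);np.savez(n+'3.npz',**c);cv2.imwrite(f'pics/{n}3.png',c['pixels'])
    if n=='side':
        cv2.imwrite('pics/side3c.png',cv2.resize(c['pixels'][110:185,200:260],None,fx=8,fy=8,interpolation=cv2.INTER_NEAREST))
        P=world(c)
        t=np.array(r.get_state()['tcp_pos'])
        m=(np.hypot(P[...,0]-t[0],P[...,1]-t[1])<.05)&(P[...,2]>.13)
        for v in range(135,180):
            k=np.where(m[v,200:260])[0]
            if len(k):print(v,k.min()+200,k.max()+200,P[v,200+k,2].mean().round(4),P[v,200+k].mean(0)[:2].round(3))
        R=c['R'].T
        for dz in(0,.019,.028,.04,.066):
            x=R@(t+[0,0,dz]-c['o']);print(dz,(x[:2]/x[2]*c['fx']+[c['cx'],c['cy']]).round(1))
E
```

```text
time_s: 3.95
tcp_pos: [0.473, 0.3071, 0.1803]
eef_rot: [-86.6, 89.9, 60.9]
contact_force: [-0.2, 0.2, -0.7]
gripper_width: 0.0006
t 3.95 tcp [0.473  0.3071 0.1803] tool x [ 0.001  0.001 -1.   ] y ang -122.52 shift tool [ 1.113e-01  3.000e-04 -1.000e-04]
need ax -0.024192038234787105 (world yaw 0.024192038234787105 )
tilt fix tool deg [-0.    0.01  0.1 ] J [ 52.9  10.7 -15.   -0.  -64.1   4.6] F [-0.15  0.24 -0.7 ] w 0.0006
135 233 236 0.2915 [0.489 0.265]
136 233 235 0.2896 [0.485 0.261]
137 233 235 0.286 [0.484 0.261]
138 233 235 0.2825 [0.484 0.26 ]
139 233 234 0.2783 [0.483 0.262]
146 223 230 0.2427 [0.467 0.294]
147 223 230 0.2392 [0.466 0.293]
148 223 230 0.2344 [0.467 0.295]
149 223 230 0.2307 [0.466 0.294]
150 223 230 0.2268 [0.466 0.294]
151 223 230 0.2225 [0.467 0.294]
152 224 229 0.2201 [0.465 0.292]
153 224 229 0.2156 [0.465 0.293]
154 224 228 0.2124 [0.462 0.292]
172 221 221 0.1306 [0.447 0.317]
0 [227.4 160.3]
0.019 [227.2 155.7]
0.028 [227.1 153.5]
0.04 [226.9 150.5]
0.066 [226.5 144.1]
```

View pics/side3c.png

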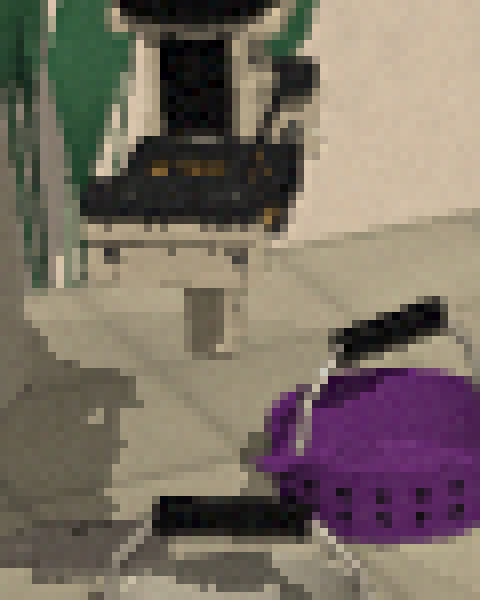

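View pics/wrist3.png

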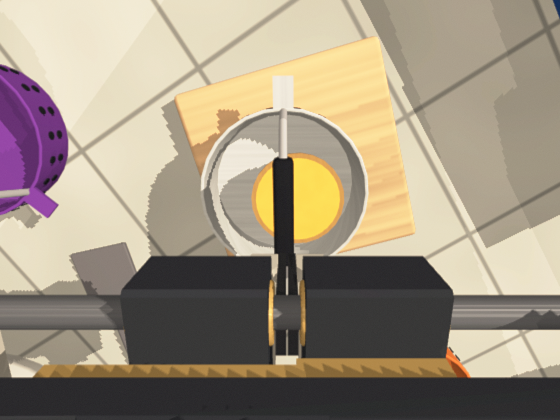

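Side view: shut tips end at v≈154.5, z≈0.2105, while the reported TCP is at 0.180. The gripper body is shifted by the same amount. So the real tool is 30 mm shorter than reported, and the grasp point is really 49 mm behind the reported TCP. To centre the pads on the bar I need a reported TCP z of ≈0.069. I'll open, then descend.

```bash
python3 -m creep '[{"ax":0,"ay":0,"az":0,"tx":0,"ty":0,"tz":0,"fingers":0.06},{"ax":0,"ay":0,"az":0,"tx":0,"ty":0,"tz":0,"fingers":0.06},{"ax":0,"ay":0,"az":0,"tx":0,"ty":0,"tz":0,"fingers":0.06},{"ax":0,"ay":0,"az":0,"tx":0.02,"ty":0,"tz":0,"fingers":0.06},{"ax":0,"ay":0,"az":0,"tx":0.04,"ty":0,"tz":0,"fingers":0.06}]' 40;  python3 -m creep '[{"ax":0,"ay":0,"az":0,"tx":0,"ty":0,"tz":0,"fingers":0.06},{"ax":0,"ay":0,"az":0,"tx":0,"ty":0,"tz":0,"fingers":0.06}]' 40
python3 - <<'E'
from h import *
go([.473,.307,.069],57.5)
E
```

```text
time_s: 4.6
tcp_pos: [0.4731, 0.3072, 0.1396]
eef_rot: [-94.9, 89.9, 52.6]
contact_force: [-0.4, -0.3, -0.6]
gripper_width: 0.0349
time_s: 4.8
tcp_pos: [0.473, 0.3067, 0.1398]
eef_rot: [111.0, 89.9, -101.5]
contact_force: [0.5, 0.4, -0.2]
gripper_width: 0.0512
t 4.8 tcp [0.473  0.3067 0.1398] tool x [-0.    -0.001 -1.   ] y ang -122.51 shift tool [ 0.0708 -0.0003  0.0001]
need ax -0.006989163203172666 (world yaw 0.006989163203172666 )
tilt fix tool deg [ 0.   -0.02 -0.05] J [ 52.9  12.7 -18.2   0.  -59.2   4.6] F [ 0.51  0.36 -0.15] w 0.0512
```

```bash
python3 -m creep '[{"ax":0,"ay":0,"az":0,"tx":0.01,"ty":0,"tz":0,"fingers":0.06},{"ax":0,"ay":0,"az":0,"tx":0.025,"ty":0,"tz":0,"fingers":0.06},{"ax":0,"ay":0,"az":0,"tx":0.045,"ty":0,"tz":0,"fingers":0.06},{"ax":0,"ay":0,"az":0,"tx":0.06,"ty":0,"tz":0,"fingers":0.06},{"ax":0,"ay":0,"az":0,"tx":0.07,"ty":0,"tz":0,"fingers":0.06}]' 40;  python3 -m creep '[{"ax":0,"ay":0,"az":0,"tx":0,"ty":0,"tz":0,"fingers":0.03},{"ax":0,"ay":0,"az":0,"tx":0,"ty":0,"tz":0,"fingers":0.02},{"ax":0,"ay":0,"az":0,"tx":0,"ty":0,"tz":0,"fingers":0.0},{"ax":0,"ay":0,"az":0,"tx":0,"ty":0,"tz":0,"fingers":0.0},{"ax":0,"ay":0,"az":0,"tx":0,"ty":0,"tz":0,"fingers":0.0}]' 40; python3 -m creep '[{"ax":0,"ay":0,"az":0,"tx":0,"ty":0,"tz":0,"fingers":0},{"ax":0,"ay":0,"az":0,"tx":0,"ty":0,"tz":0,"fingers":0},{"ax":0,"ay":0,"az":0,"tx":0,"ty":0,"tz":0,"fingers":0.0},{"ax":0,"ay":0,"az":0,"tx":0,"ty":0,"tz":0,"fingers":0.0}]' 40;python3 - <<'E'
from h import *
go([.473,.307,.069],57.5)
c=cam('side');cv2.imwrite('pics/side4c.png',cv2.resize(c['pixels'][130:215,190:280],None,fx=7,fy=7,interpolation=cv2.INTER_NEAREST))
E
```

```text
time_s: 5.3
tcp_pos: [0.4728, 0.3068, 0.0689]
eef_rot: [65.1, 90.0, -147.4]
contact_force: [0.6, 0.9, -0.8]
gripper_width: 0.0603
time_s: 5.8
tcp_pos: [0.4731, 0.3071, 0.0702]
eef_rot: [-97.1, 89.9, 50.3]
contact_force: [0.7, -0.8, -0.3]
gripper_width: 0.0255
time_s: 6.2
tcp_pos: [0.4735, 0.3076, 0.0701]
eef_rot: [-104.9, 89.9, 42.6]
contact_force: [2.8, 1.7, 1.9]
gripper_width: 0.0136
t 6.2 tcp [0.4735 0.3076 0.0701] tool x [ 0.001  0.001 -1.   ] y ang -122.5 shift tool [0.0011 0.0007 0.0001]
need ax -0.0010068513341821017 (world yaw 0.0010068513341821017 )
tilt fix tool deg [ 0.   -0.03  0.1 ] J [ 52.9  16.8 -23.    0.  -50.1   4.6] F [2.76 1.73 1.91] w 0.0136
```

View pics/side4c.png

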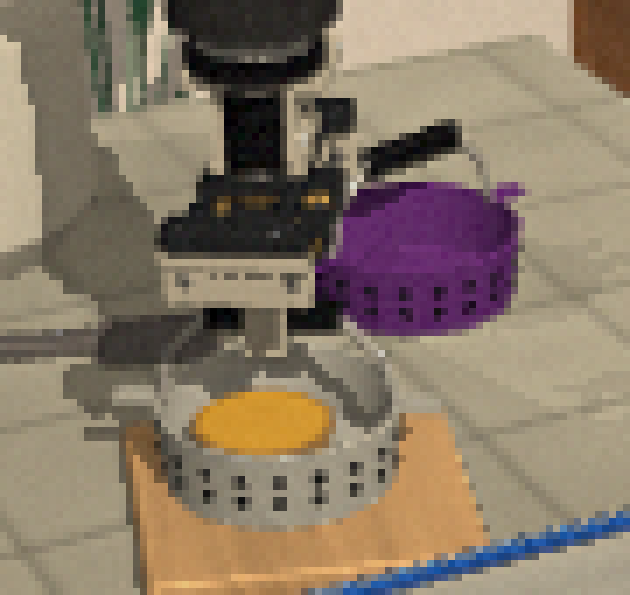

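The width now reads 13.6 mm, which matches the 14 mm bar, and the side view shows the finger in front of the bar at (262,330 in the crop). It's gripped. I'll start with a gentle lift.

```bash
python3 -m creep '[{"ax":0,"ay":0,"az":0,"tx":-0.003,"ty":0,"tz":0,"fingers":0},{"ax":0,"ay":0,"az":0,"tx":-0.009,"ty":0,"tz":0,"fingers":0},{"ax":0,"ay":0,"az":0,"tx":-0.018,"ty":0,"tz":0,"fingers":0},{"ax":0,"ay":0,"az":0,"tx":-0.027,"ty":0,"tz":0,"fingers":0},{"ax":0,"ay":0,"az":0,"tx":-0.03,"ty":0,"tz":0,"fingers":0}]' 50;python3 - <<'E'
from h import *
go([.473,.307,.222],57.5)
c=cam('side');cv2.imwrite('pics/side5c.png',cv2.resize(c['pixels'][130:215,190:280],None,fx=7,fy=7,interpolation=cv2.INTER_NEAREST))
E
```

```text
time_s: 6.75
tcp_pos: [0.4733, 0.3072, 0.1011]
eef_rot: [-102.0, 89.9, 45.5]
contact_force: [0.5, 0.9, -3.9]
gripper_width: 0.0137
t 6.75 tcp [0.4733 0.3072 0.1011] tool x [ 0.001  0.001 -1.   ] y ang -122.51 shift tool [-1.209e-01  1.000e-04  1.000e-04]
need ax -0.014457419183031561 (world yaw 0.014457419183031561 )
tilt fix tool deg [ 0.   -0.02  0.09] J [ 52.9  14.8 -21.    0.  -54.1   4.6] F [ 0.46  0.94 -3.93] w 0.0137
```

View pics/side5c.png

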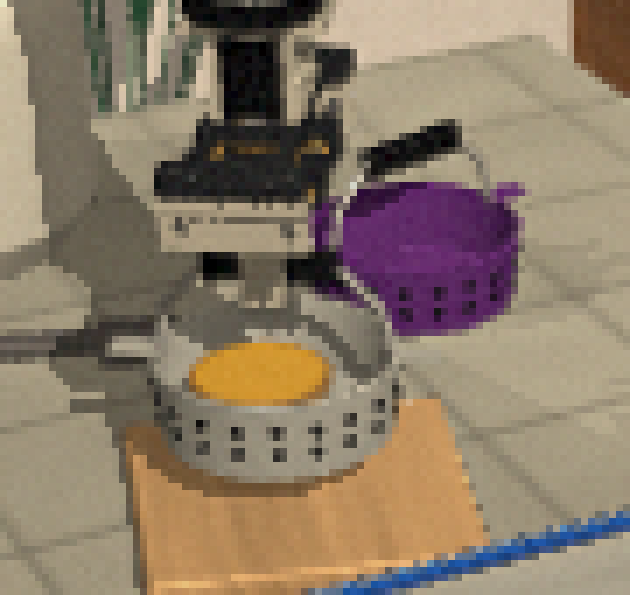

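It's lifted off the board level, with the tin in place. The load reads about 4–5 N, as expected. I'll continue up.

```bash
python3 -m creep '[{"ax":0,"ay":0,"az":0,"tx":-0.006,"ty":0,"tz":0,"fingers":0},{"ax":0,"ay":0,"az":0,"tx":-0.018,"ty":0,"tz":0,"fingers":0},{"ax":0,"ay":0,"az":0,"tx":-0.034,"ty":0,"tz":0,"fingers":0},{"ax":0,"ay":0,"az":0,"tx":-0.052,"ty":0,"tz":0,"fingers":0},{"ax":0,"ay":0,"az":0,"tx":-0.070,"ty":0,"tz":0,"fingers":0}]' 50; python3 -m creep '[{"ax":0,"ay":0,"az":0,"tx":-0.018,"ty":0,"tz":0,"fingers":0},{"ax":0,"ay":0,"az":0,"tx":-0.034,"ty":0,"tz":0,"fingers":0},{"ax":0,"ay":0,"az":0,"tx":-0.046,"ty":0,"tz":0,"fingers":0},{"ax":0,"ay":0,"az":0,"tx":-0.052,"ty":0,"tz":0,"fingers":0},{"ax":0,"ay":0,"az":0,"tx":-0.054,"ty":0,"tz":0,"fingers":0}]' 50;python3 - <<'E'
from h import *
go([.462,-.264,.224],64.1)
c=cam('side');cv2.imwrite('pics/side6.png',c['pixels'])
c=cam('wrist');cv2.imwrite('pics/wrist6.png',c['pixels'])
E
```

```text
time_s: 7.3
tcp_pos: [0.4728, 0.3067, 0.171]
eef_rot: [162.1, 90.0, -50.4]
contact_force: [0.2, 0.5, -5.0]
gripper_width: 0.0138
time_s: 7.8
tcp_pos: [0.4729, 0.307, 0.2243]
eef_rot: [-90.0, 90.0, 57.5]
contact_force: [0.6, -0.2, -4.3]
gripper_width: 0.0138
t 7.8 tcp [0.4729 0.307  0.2243] tool x [ 0.     0.001 -1.   ] y ang -122.52 shift tool [-1.000e-04  4.873e-01 -2.978e-01]
need ax -6.62242252788127 (world yaw 6.62242252788127 )
tilt fix tool deg [0.   0.   0.05] J [ 52.9   9.1 -11.2  -0.  -69.7   4.6] F [ 0.63 -0.18 -4.35] w 0.0138
```

View pics/side6.png

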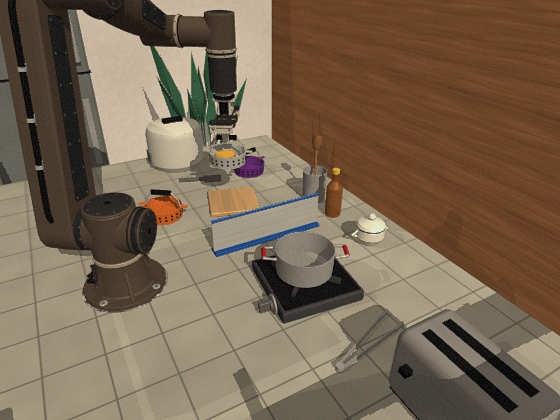

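View pics/wrist6.png

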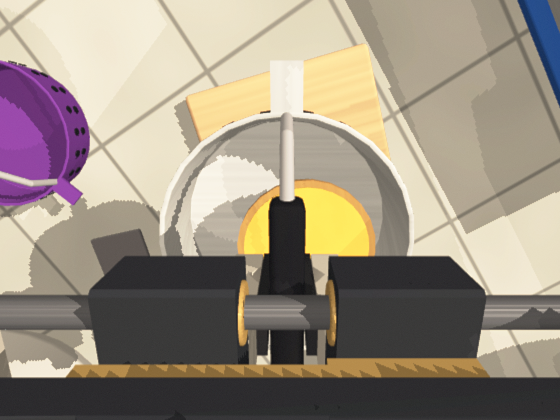

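The basket is high and level (underside ≈0.172, guard top 0.130), with the tin still inside. I'll carry it straight across toward the pot at about 0.2 m/s.

```bash
python3 -m creep '[{"ax":0,"ay":0,"az":0,"tx":0,"ty":0.0035,"tz":-0.002,"fingers":0},{"ax":0,"ay":0,"az":0,"tx":0,"ty":0.010,"tz":-0.006,"fingers":0},{"ax":0,"ay":0,"az":0,"tx":0,"ty":0.020,"tz":-0.012,"fingers":0},{"ax":0,"ay":0,"az":0,"tx":0,"ty":0.034,"tz":-0.021,"fingers":0},{"ax":0,"ay":0,"az":0,"tx":0,"ty":0.050,"tz":-0.0305,"fingers":0}]' 50; python3 -m creep '[{"ax":0,"ay":0,"az":0,"tx":0,"ty":0.017,"tz":-0.0104,"fingers":0},{"ax":0,"ay":0,"az":0,"tx":0,"ty":0.034,"tz":-0.0208,"fingers":0},{"ax":0,"ay":0,"az":0,"tx":0,"ty":0.051,"tz":-0.0312,"fingers":0},{"ax":0,"ay":0,"az":0,"tx":0,"ty":0.068,"tz":-0.0416,"fingers":0},{"ax":0,"ay":0,"az":0,"tx":0,"ty":0.085,"tz":-0.052,"fingers":0}]' 50;python3 -m creep '[{"ax":0,"ay":0,"az":0,"tx":0,"ty":0.015,"tz":-0.0092,"fingers":0},{"ax":0,"ay":0,"az":0,"tx":0,"ty":0.027,"tz":-0.0165,"fingers":0},{"ax":0,"ay":0,"az":0,"tx":0,"ty":0.035,"tz":-0.0214,"fingers":0},{"ax":0,"ay":0,"az":0,"tx":0,"ty":0.039,"tz":-0.0238,"fingers":0},{"ax":0,"ay":0,"az":0,"tx":0,"ty":0.040,"tz":-0.0244,"fingers":0}]' 50;python3 - <<'E'
from h import *
go([.462,-.264,.224],64.1)
c=cam('side');cv2.imwrite('pics/side7.png',c['pixels'])
E
```

```text
time_s: 8.4
tcp_pos: [0.4715, 0.2467, 0.2235]
eef_rot: [82.5, 90.0, -130.1]
contact_force: [0.4, -0.4, -4.6]
gripper_width: 0.0133
time_s: 8.9
tcp_pos: [0.4697, 0.1467, 0.2238]
eef_rot: [-106.6, 90.0, 40.9]
contact_force: [-0.1, -0.2, -4.3]
gripper_width: 0.0134
time_s: 9.4
tcp_pos: [0.469, 0.1015, 0.2237]
eef_rot: [-87.3, 90.0, 60.2]
contact_force: [0.5, -0.0, -3.8]
gripper_width: 0.0137
t 9.4 tcp [0.469  0.1015 0.2237] tool x [ 0.  0. -1.] y ang -122.55 shift tool [-0.0004  0.3118 -0.1907]
need ax -6.649845376891562 (world yaw 6.649845376891562 )
tilt fix tool deg [0.   0.   0.01] J [ 35.8   0.8 -20.6  -0.  -68.7  21.7] F [ 0.47 -0.03 -3.81] w 0.0137
```

View pics/side7.png

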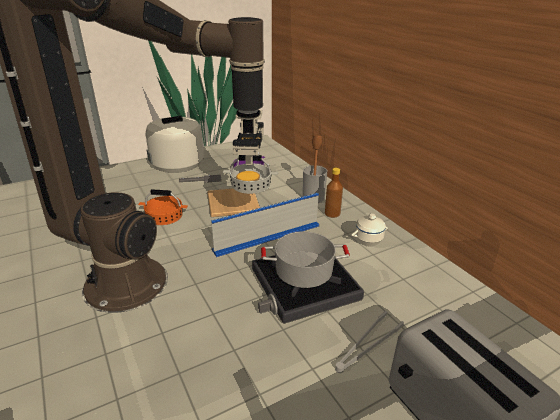

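The basket at (250,178) is level with the tin visible, and the guard is still ahead. Now I'll cross it.

```bash
python3 -m creep '[{"ax":0,"ay":0,"az":0,"tx":0,"ty":0.0035,"tz":-0.002,"fingers":0},{"ax":0,"ay":0,"az":0,"tx":0,"ty":0.010,"tz":-0.006,"fingers":0},{"ax":0,"ay":0,"az":0,"tx":0,"ty":0.020,"tz":-0.012,"fingers":0},{"ax":0,"ay":0,"az":0,"tx":0,"ty":0.034,"tz":-0.021,"fingers":0},{"ax":0,"ay":0,"az":0,"tx":0,"ty":0.050,"tz":-0.0305,"fingers":0}]' 50; python3 -m creep '[{"ax":0,"ay":0,"az":0,"tx":0,"ty":0.017,"tz":-0.0104,"fingers":0},{"ax":0,"ay":0,"az":0,"tx":0,"ty":0.034,"tz":-0.0208,"fingers":0},{"ax":0,"ay":0,"az":0,"tx":0,"ty":0.051,"tz":-0.0312,"fingers":0},{"ax":0,"ay":0,"az":0,"tx":0,"ty":0.068,"tz":-0.0416,"fingers":0},{"ax":0,"ay":0,"az":0,"tx":0,"ty":0.085,"tz":-0.052,"fingers":0}]' 50; python3 -m creep '[{"ax":0,"ay":0,"az":0,"tx":0,"ty":0.017,"tz":-0.0104,"fingers":0},{"ax":0,"ay":0,"az":0,"tx":0,"ty":0.034,"tz":-0.0208,"fingers":0},{"ax":0,"ay":0,"az":0,"tx":0,"ty":0.051,"tz":-0.0312,"fingers":0},{"ax":0,"ay":0,"az":0,"tx":0,"ty":0.068,"tz":-0.0416,"fingers":0},{"ax":0,"ay":0,"az":0,"tx":0,"ty":0.085,"tz":-0.052,"fingers":0}]' 50;python3 -m creep '[{"ax":0,"ay":0,"az":0,"tx":0,"ty":0.015,"tz":-0.0092,"fingers":0},{"ax":0,"ay":0,"az":0,"tx":0,"ty":0.028,"tz":-0.017,"fingers":0},{"ax":0,"ay":0,"az":0,"tx":0,"ty":0.039,"tz":-0.0238,"fingers":0},{"ax":0,"ay":0,"az":0,"tx":0,"ty":0.047,"tz":-0.0287,"fingers":0},{"ax":0,"ay":0,"az":0,"tx":0,"ty":0.053,"tz":-0.0324,"fingers":0}]' 50;python3 - <<'E'
from h import *
go([.462,-.264,.224],64.1)
c=cam('side');cv2.imwrite('pics/side8.png',c['pixels'])
E
```

```text
time_s: 9.95
tcp_pos: [0.4676, 0.0423, 0.2236]
eef_rot: [92.0, 90.0, -120.5]
contact_force: [0.4, -0.5, -4.2]
gripper_width: 0.0137
time_s: 10.45
tcp_pos: [0.4655, -0.0578, 0.2237]
eef_rot: [126.8, 90.0, -85.7]
contact_force: [0.4, -0.1, -3.6]
gripper_width: 0.0134
time_s: 10.95
tcp_pos: [0.4635, -0.1574, 0.2237]
eef_rot: [55.5, 90.0, -157.0]
contact_force: [0.1, 0.9, -4.7]
gripper_width: 0.013
time_s: 11.45
tcp_pos: [0.4626, -0.2189, 0.2236]
eef_rot: [21.0, 90.0, 168.4]
contact_force: [0.1, -1.0, -4.4]
gripper_width: 0.0136
t 11.45 tcp [ 0.4626 -0.2189  0.2236] tool x [-0.  0. -1.] y ang -122.55 shift tool [-0.0004  0.0384 -0.0237]
need ax -6.647657145002313 (world yaw 6.647657145002313 )
tilt fix tool deg [ 0.    0.01 -0.  ] J [ -3.3   4.  -17.1  -0.  -68.8  60.8] F [ 0.13 -0.97 -4.41] w 0.0136
```

View pics/side8.png

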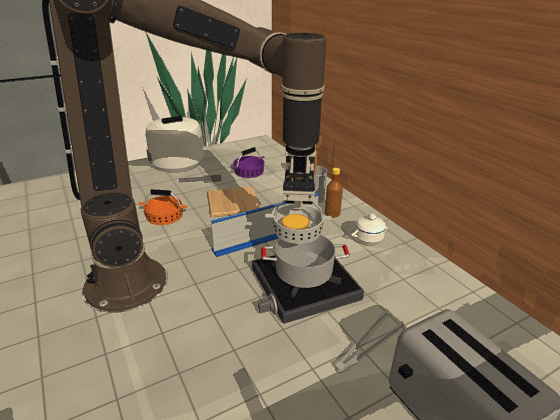

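Past the guard cleanly, with the tin in. Now the last 45 mm and the 6.6° turn.

```bash
python3 -m creep '[{"ax":-1,"ay":0,"az":0,"tx":0,"ty":0.006,"tz":-0.0037,"fingers":0},{"ax":-3,"ay":0,"az":0,"tx":0,"ty":0.015,"tz":-0.0093,"fingers":0},{"ax":-5,"ay":0,"az":0,"tx":0,"ty":0.026,"tz":-0.016,"fingers":0},{"ax":-6.2,"ay":0,"az":0,"tx":0,"ty":0.035,"tz":-0.0216,"fingers":0},{"ax":-6.6,"ay":0,"az":0,"tx":0,"ty":0.0384,"tz":-0.0237,"fingers":0}]' 50; python3 -m creep '[{"ax":0,"ay":0,"az":0,"tx":0,"ty":0,"tz":0,"fingers":0},{"ax":0,"ay":0,"az":0,"tx":0,"ty":0,"tz":0,"fingers":0}]' 50
python3 - <<'E'
from h import *
go([.462,-.264,.212],64.1)
for n in['side','top','wrist']:
    c=cam(n);np.savez(n+'9.npz',**c);cv2.imwrite(f'pics/{n}9.png',c['pixels'])
    if n=='side':cv2.imwrite('pics/side9c.png',cv2.resize(c['pixels'][170:310,230:380],None,fx=4,fy=4,interpolation=cv2.INTER_CUBIC))
    if n=='top':cv2.imwrite('pics/top9c.png',cv2.resize(c['pixels'][170:290,310:430],None,fx=5,fy=5,interpolation=cv2.INTER_CUBIC))
E
```

```text
time_s: 12.0
tcp_pos: [0.4622, -0.2636, 0.2236]
eef_rot: [30.2, 90.0, -175.7]
contact_force: [0.2, -0.2, -3.3]
gripper_width: 0.0139
time_s: 12.2
tcp_pos: [0.4622, -0.2629, 0.2236]
eef_rot: [-35.3, 90.0, 118.8]
contact_force: [0.6, 0.8, -5.1]
gripper_width: 0.0138
t 12.2 tcp [ 0.4622 -0.2629  0.2236] tool x [-0.  0. -1.] y ang -115.95 shift tool [ 0.0116  0.0011 -0.0004]
need ax -0.04800472373682396 (world yaw 0.04800472373682396 )
tilt fix tool deg [0.   0.01 0.01] J [ -8.5   6.  -14.9  -0.  -69.1  72.5] F [ 0.58  0.76 -5.09] w 0.0138
```

View pics/side9c.png

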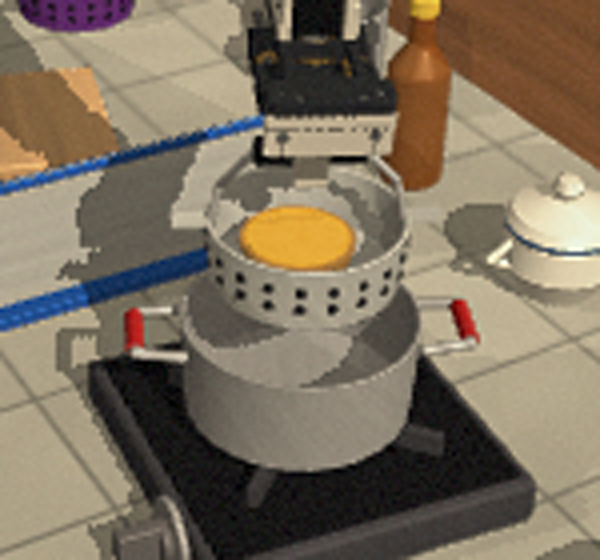

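View pics/top9c.png

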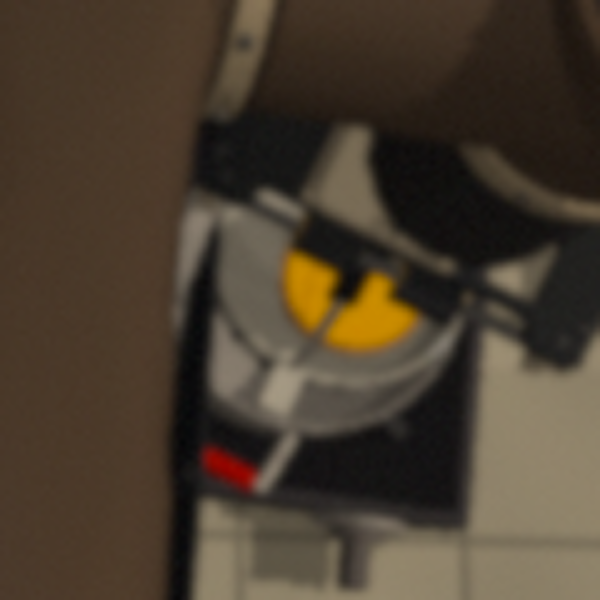

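View pics/wrist9.png

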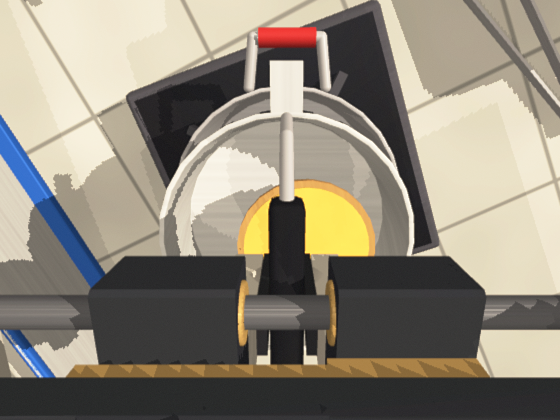

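Wrist view: the lug at (286,75) lines up with the red grip at (287,37). Side view: the basket is level over the mouth. I'll lower 12 mm and measure.

```bash
python3 -m creep '[{"ax":0,"ay":0,"az":0,"tx":0.002,"ty":0,"tz":0,"fingers":0},{"ax":0,"ay":0,"az":0,"tx":0.005,"ty":0,"tz":0,"fingers":0},{"ax":0,"ay":0,"az":0,"tx":0.009,"ty":0,"tz":0,"fingers":0},{"ax":0,"ay":0,"az":0,"tx":0.011,"ty":0,"tz":0,"fingers":0},{"ax":0,"ay":0,"az":0,"tx":0.012,"ty":0,"tz":0,"fingers":0}]' 50; python3 -m creep '[{"ax":0,"ay":0,"az":0,"tx":0.012,"ty":0,"tz":0,"fingers":0},{"ax":0,"ay":0,"az":0,"tx":0,"ty":0,"tz":0,"fingers":0}]' 50 >/dev/null
python3 - <<'E'
from h import *
go([.462,-.264,.212],64.1)
E
```

```text
time_s: 12.85
tcp_pos: [0.462, -0.2632, 0.2112]
eef_rot: [15.7, 90.0, 169.8]
contact_force: [0.3, 0.6, -3.8]
gripper_width: 0.0136
t 13.05 tcp [ 0.46   -0.2623  0.2085] tool x [-0.006  0.002 -1.   ] y ang -115.96 shift tool [-0.0036  0.0007 -0.0025]
need ax -0.05794354153044878 (world yaw 0.05794354153044878 )
tilt fix tool deg [-0.    0.36 -0.03] J [ -8.5   6.6 -16.2  -0.1 -67.5  72.6] F [-0.37  0.73 -4.58] w 0.0135
```

My settling call had a typo: its first row repeated the 12 mm descent, then the second row went back. The basket stayed above the rim (underside ≥0.147, force unchanged). I'll settle properly and verify.

```bash
python3 -m creep '[{"ax":0,"ay":0,"az":0,"tx":0,"ty":0,"tz":0,"fingers":0},{"ax":0,"ay":0,"az":0,"tx":0,"ty":0,"tz":0,"fingers":0},{"ax":0,"ay":0,"az":0,"tx":0,"ty":0,"tz":0,"fingers":0}]' 50
cat > chk.py <<'E'
from h import *
go([.462,-.264,.212],64.1)
def circ(q):
    for _ in range(4):
        A=np.c_[2*q[:,:2],np.ones(len(q))];s=np.linalg.lstsq(A,(q[:,:2]**2).sum(1),rcond=None)[0]
        R=np.sqrt(s[2]+s[:2]@s[:2]);e=abs(np.hypot(*(q[:,:2]-s[:2]).T)-R);q=q[e<max(.003,2*np.median(e))]
    return s[:2].round(4),round(R,4),len(q)
for n in['side','wrist','top']:
    c=cam(n);cv2.imwrite(f'pics/{n}f.png',c['pixels']);np.savez(n+'f.npz',**c);P=world(c);Z=P[...,2];hsv=cv2.cvtColor(c['pixels'],cv2.COLOR_BGR2HSV);H,S,V=[hsv[...,i].astype(int) for i in range(3)]
    rad=np.hypot(P[...,0]-.462,P[...,1]+.264)
    m=(abs(Z-.138)<.004)&(rad>.079)&(rad<.095)
    if m.sum()>20:print(n,'pot rim',circ(P[m]),np.median(Z[m]))
    up=(rad>.06)&(rad<.078)&(Z>.17)&(Z<.23);zt=np.percentile(Z[up],97) if up.sum()>20 else 0
    m=up&(Z>zt-.006)
    if m.sum()>20:
        q=P[m];A=np.c_[q[:,:2]-[.462,-.264],np.ones(len(q))];pl=np.linalg.lstsq(A,q[:,2],rcond=None)[0]
        print(n,'basket rim top z',zt.round(4),circ(P[m]),'slope',pl[:2].round(3))
    m=(rad<.12)&(H>18)&(H<34)&(S>130)&(V>110)&(Z>.17)&(Z<.24);
    if m.sum()>20:print(n,'tin top',P[m].mean(0).round(4))
    m=((H<6)|(H>174))&(S>160)&(V>60)&(Z>.11)&(Z<.15)&(rad<.14)
    k,l,st,ce=cv2.connectedComponentsWithStats(m.astype(np.uint8))
    for i in range(1,k):
        if st[i,4]>15:print(n,'red',ce[i].round(),np.median(P[l==i],0).round(4))
E
python3 chk.py
```

```text
time_s: 13.35
tcp_pos: [0.4623, -0.2632, 0.2119]
eef_rot: [-158.1, 90.0, -4.0]
contact_force: [-0.1, 0.3, -3.5]
gripper_width: 0.0139
t 13.35 tcp [ 0.4623 -0.2632  0.2119] tool x [ 0.001 -0.    -1.   ] y ang -115.92 shift tool [-0.0001  0.0008 -0.    ]
need ax -0.021502273185944887 (world yaw 0.021502273185944887 )
tilt fix tool deg [-0.   -0.03  0.01] J [ -8.5   6.4 -16.   -0.  -67.6  72.6] F [-0.13  0.34 -3.49] w 0.0139
side pot rim (array([ 0.4613, -0.2646]), np.float64(0.0838), 149) 0.13705843298923326
side basket rim top z 0.2098 (array([ 0.4626, -0.2648]), np.float64(0.068), 178) slope [0.002 0.003]
side tin top [ 0.4519 -0.2712  0.1989]
side red [345. 249.] [ 0.5666 -0.3146  0.1306]
side red [263. 252.] [ 0.3563 -0.2117  0.1298]
wrist pot rim (array([ 0.4627, -0.2642]), np.float64(0.0837), 1426) 0.13765265329625515
wrist basket rim top z 0.209 (array([ 0.4643, -0.2647]), np.float64(0.0673), 3320) slope [ 0.027 -0.012]
wrist tin top [ 0.4617 -0.2825  0.1988]
wrist red [286.  34.] [ 0.5679 -0.3151  0.1305]
top pot rim (array([ 0.4623, -0.2638]), np.float64(0.0838), 74) 0.13804267175864948
top basket rim top z 0.2122 (array([ 0.4624, -0.2639]), np.float64(0.0673), 59) slope [-0.031  0.012]
top tin top [ 0.4361 -0.2653  0.1983]
top red [355. 263.] [ 0.3548 -0.2156  0.1299]
```

Run:
```python
from h import *
a=cv2.resize(cv2.imread('pics/sidef.png')[170:310,230:380],(400,373),interpolation=cv2.INTER_CUBIC)
b=cv2.resize(cv2.imread('pics/wristf.png')[:373,:],(400,373));cv2.imwrite('pics/final.png',np.hstack([a,b]))
```

```text
(no output)
```

View pics/final.png

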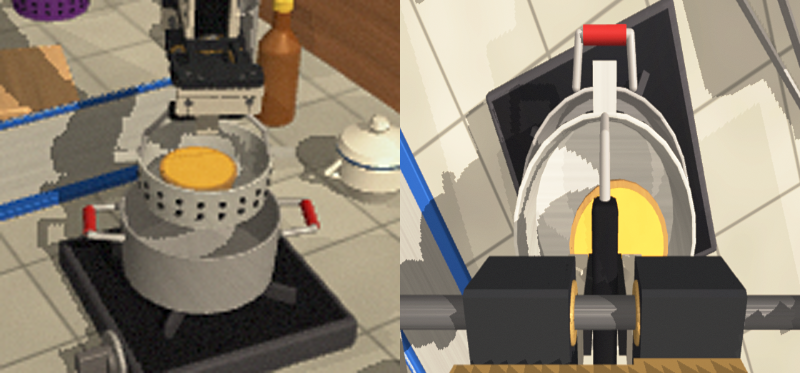

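The basket is level and centred over the pot, the lug at (604,85) points to the red grip at (604,35), and the tin is inside. I'm handing it in.

```bash
python3 -m creep '[{"ax":0,"ay":0,"az":0,"tx":0,"ty":0,"tz":0,"fingers":0},{"ax":0,"ay":0,"az":0,"tx":0,"ty":0,"tz":0,"fingers":0}]' 50; python3 -c "
from plant import order
print(order.close_job())"
```

```text
time_s: 13.7
tcp_pos: [0.4622, -0.2632, 0.2116]
eef_rot: [6.5, 90.0, 160.6]
contact_force: [-0.9, 0.2, -4.9]
gripper_width: 0.0135
the job is handed in; nothing more can be done
None
```

I carried the basket by its black bar over the guard, with the tin in it. I handed the job in at 13.7 s, still holding the basket above the pot; no verdict was reported.

**Last checks:**
- **Height:** the underside was about 23 mm above the pot rim (basket rim at z≈0.209–0.212, pot rim at 0.138).
- **Centring:** the basket was within about 2 mm of the mouth's centre in all three views.
- **Alignment:** the gripper angle was within 0.1° of the handle axis I measured from the red grips, and the lug lined up with the grip in the wrist view.
- **Level:** the tool was level and the side view gave a slope under 0.005. The wrist and top fits, which see only part of the rim, gave about 0.03, still inside the 0.12 limit.
- **Grip and tin:** the fingers were 13.5 mm apart on the 14 mm bar. The tin was on the floor about 10–20 mm off centre; the views differ because the bar and fingers hide part of it.
- **Pot and gas:** the pot's position was unchanged within the measurement error. I did not measure the gas knob or the other kitchen things, but the arm went nowhere near them.

**What went wrong on the way:**
- **First grasp missed:** the fingers closed just above the bar. The cameras showed the real fingertips about 30 mm short of the reported tool point, so I allowed for that and the second grasp held.
- **Row mistyped over the pot:** this briefly took the basket about 12 mm too low and back. It stayed clear of the rim, with no change in the measured force.

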